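# Clamp a glued housing three ratchet clicks and hold

### The arm

A 6-joint arm with a two-finger parallel gripper is mounted at the origin on a cart in front of the work surface, level with it; the furniture and walls round the work are solid. World frame = base frame: x ahead of the robot, y to its left, z up, the work surface at z = 0. Lengths are in m, angles in rad, forces in N, time in s.
With the tool pointing down it reaches from about 0.375 to 0.9 m from the base axis. Payload 3.1 kg.
Tool frame: the origin (TCP) lies midway between the tips of the shut fingers; the grasp point (between the pads) lies 19 mm behind it; z points along the fingers, y is the direction in which the jaws open and shut (so a half turn about z gives the same grasp; the last joint's range is limited). The gripper opens to 87 mm and grips with 3 to 60 N. Pads are 19 mm wide; open, the fingers measure 117 mm over their backs; the gripper's body (75 mm by 190 mm) begins 51 mm behind the grasp point.
Start: joints at [1.165, 0.527, 1.433, -0, 1.181, -0.178], TCP at [0.14, 0.609, 0.223] pointing down, gripper open.
Joint ranges: [-3.08, 3.08], [-0.75, 2.2], [0.22, 2.44], [-1.43, 4.57], [0, 2.65], [-2.85, 2.85]. Speed limits (rad/s): [2.79, 2.79, 3.14, 3.14, 3.14, 3.14].

### API

Orientations are given as a unit quaternion [w, x, y, z].
In Python, from station import manip gives the robot as it stands.
- The arm moves only by the tool send_rows, never from a script. Its argument "steps" is a list of rows, each a list of 4 numbers: the shift along the tool's x, y, z in units of 30 mm (1.0 is 30 mm), then the turn about the tool's z in units of 5 degrees (1.0 is 5 degrees). A call has 1 to 8 rows; each row shifts and turns the commanded pose from where the row before left it, along the tool's axes as they then stand; what a row does not reach is not made up. A row lasts 1/10 s, in which the tool goes at most 50 mm and 8.59 degrees, less where a joint would pass 70% of its speed; a pose out of reach is approached as far as the arm can. A call is refused whole if a number of a shift passes 1 or a number of a turn 1, either way. A call with a gripper value outside its range is refused whole. "fingers" is the finger opening in mm, from 0 to 87, set as the call begins (left out, the last holds). The fingers move at their own pace and stop on an object; "newtons" is the grip in N (left out, the last holds). Time passes only in rows, so rows that do not move let the fingers close. It gives the time, the measured TCP pose, the force and the opening at its end, in the units of the state.
- manip.observe(): the state, without advancing time (a new reading comes with each control period).
- manip.read_camera(name): name is "side" or "top" or "wrist"; returns a dict with "image" (384x512x3 uint8, red, green, blue), "fx", "fy", "cx", "cy" (pixels), "R" (3x3) and "t" (3): a world point X has camera coordinates R X + t. Camera axes: x right, y down, z forward; pixel columns grow to the right and rows downward; lengths in m; the calibration is good to about 2 mm. A picture is of the moment at which its call begins. There is no depth.
- manip.sign_off(): hands the job in, once; it reports no verdict.
Trained networks look in a picture, given as the dict that the camera call returned (one of the last four; its "shot" number tells which), for a name from the list of things; names that differ only in an ending like _2 or _b are one class to them, and where a whole thing is asked for, a point or a joint stands for the part that bears it (a point fixed in the world has none). Each returns a list of dicts, best first, with "confidence" (0 to 1); they miss things now and then, are a little off and sometimes report something else, mostly with a low value. They report only what shows in the picture. A call takes as long as a camera call. They do not tell look-alikes from the thing itself.
- manip.regions_of(picture, query): "pixels" (384x512 bool, what is visible of it) and "at" ([row, column] in pixels, amid what is visible of it).
- manip.tip_of(picture, query): "at" ([row, column] in pixels: a listed point, or the origin of a listed thing).
The state is a dict: "time_s": time; "q": joint angles; "qd": joint speeds; "tau": joint torques, N m; "tcp_pos": TCP position; "tool_rot": TCP orientation; "wrist_force": force on the tool from outside, world axes, zero at the start; "torque": the same for the moment, N m; "finger_gap": opening from 0.0 (shut) to 1.0 (fully open).
Only numpy, scipy, OpenCV 4.12 (cv2) and the standard library are available. Lean on these libraries where they do the work, as an engineer would, in place of code of your own. Each camera call takes 0.05 s, during which the arm holds its last target.

### The job

The glued two-part housing has to be squeezed while it sets: stand it flat between the two jaws of the open bench clamp, with its seam parallel to the jaws, and let go of it. Then swing the clamp's red-handled lever exactly three clicks from rest, never into a fourth, and finish while still holding the lever at the third click, because it springs back if released. Leave the other things on the bench where they are.

Things in the scene. Friction and masses are not known exactly. Their poses are not given: they have to be found in the camera images.
- housing_center (a point): centre of the loose housing, a block 54 mm (its x) by 40 mm (its y) by 32 mm high (z up), about 0.12 kg: one black and one white half (each 20 mm in y) with an orange glue seam between them in its x-z plane. Starts flat on the bench to the robot's left of the clamp. Either half may face either jaw.
- nest (a point): fixed: middle of the space between the jaws, on the clamp plate's top (12 mm above the bench), where the housing stands. y points square from moving to fixed jaw, x along the jaw faces, z up. Faces are 50 to 56 mm long and 22 mm high; open, they are at y = +27 mm (fixed) and -27 mm (moving). Nothing stands beyond the jaws' ends in x: room for fingers
- clamp: the fixed clamp: plate 150 mm (x) by 200 mm (y) by 12 mm with the grey fixed jaw, bolted to the bench. Origin under the plate's centre, axes as the nest's; the nest is 41 mm to its +y side
- jaw_pad: rubber face of the moving jaw, sprung: yields up to 9 mm, 9 N at first touch plus 0.6 N per mm. The jaw closes in +y by 15.5 mm per radian of lever, pushes the housing to the fixed jaw and grips it at about 0.9 rad, shortly before the third click
- lever_axis (a point): point on the lever's upright hinge axis at the height of lever_grip; fixed to the clamp, axes as the nest's, 96 mm to the -y side of the nest
- lever_grip (a point): middle of the lever's red upright round handle: 18 mm diameter, free from 44 to 100 mm above the bench; this point is 72 mm above it and 115 mm from the hinge axis, and moves with the lever. At rest the handle lies 50 degrees clockwise (from above) of the clamp's +x
- lever (a joint): rad, 0 at rest, grows clockwise from above (handle comes towards the robot), limit 1.62. Return spring: 8 N at the handle at rest, 11 N at click 3. On this each click adds up to 5 N while climbing its tooth, then takes up to 5 N off while dropping; it is complete where the pull rises again. Clicks are 0.32 rad apart; the third is complete between 0.98 and 1.18, different each time
- follower (a joint): lift (m) of the brass click roller on the -x side of the lever's toothed hub: about 0 before the first tooth and when seated between teeth, 0.003 on a tooth's crest. A click is one rise and fall. At a complete click it is under 0.0018, which leaves about 5 mm either way at the handle
- tinner_mid (a point): bystander: round white tin of tip tinner, 38 mm diameter, 19 mm high; leave alone
- carton_mid (a point): bystander: small white carton, 46x52x50 mm; leave alone
- spool_mid (a point): bystander: black-flanged spool of solder, 82x54x40 mm; leave alone
Mind the look-alikes: they are no part of the job. Leave any turquoise or yellow look-alike of the part that bears housing_center alone.

How it is judged:
By the outcome, as a careful person would: the job done as asked, in the order asked, and still so for the second after the job is handed in, while the arm keeps its last pose, push and grip.
It also fails if it takes over 72 s, if anything falls off the work surface, if the arm or the gripper's body presses on something with over 40 N, if the wrist force passes 120 N, or if a joint passes its speed limit or range.

## Working session

There is one attempt and no reset: what is moved stays moved. The work goes in short steps, Python scripts to look and compute and a tool call to move; the robot and the scene stay as the last step left them, time stands still between calls to the robot, and variables do not carry over. Pictures are saved under pics/ and viewed, and the job is handed in when it is done.

Besides the shell and the picture viewer there is one more tool, called by a JSON object that holds its "name" and its "arguments", one argument or row to a line. send_rows: Moves the arm, as the interface text tells. Its arguments: {"type":"object","properties":{"steps":{"type":"array","items":{"type":"array","items":{"type":"number"}}},"fingers":{"type":"number"},"newtons":{"type":"number"}},"required":["steps"]}

```bash
ls; mkdir -p pics; cat > h.py <<'E'
import numpy as np, cv2
from station import manip
def save(p,name,scale=1):
    im=cv2.cvtColor(p["image"],cv2.COLOR_RGB2BGR)
    if scale!=1: im=cv2.resize(im,None,fx=scale,fy=scale)
    cv2.imwrite("pics/"+name,im)
def ray(p,at):
    r,c=at; d=np.array([(c-p["cx"])/p["fx"],(r-p["cy"])/p["fy"],1.])
    R=np.array(p["R"]);t=np.array(p["t"]); return -R.T@t, R.T@d
def onz(p,at,z):
    o,d=ray(p,at); return o+d*(z-o[2])/d[2]
def proj(p,X):
    c=np.array(p["R"])@np.array(X)+np.array(p["t"]); return [p["fy"]*c[1]/c[2]+p["cy"],p["fx"]*c[0]/c[2]+p["cx"]]
def tri(obs):
    A=np.zeros((3,3));b=np.zeros(3)
    for p,at in obs:
        o,d=ray(p,at);d=d/np.linalg.norm(d);M=np.eye(3)-np.outer(d,d);A+=M;b+=M@o
    return np.linalg.solve(A,b)
E
python3 - <<'E'
from h import *
s=manip.observe(); print({k:np.round(v,3) for k,v in s.items()})
P={n:manip.read_camera(n) for n in("side","top","wrist")}
for n,p in P.items():
    save(p,n+"0.png",1.5); 
    o=-np.array(p["R"]).T@np.array(p["t"]);print(n,p["fx"],np.round(o,3))
    for q in["housing_center","nest","clamp","lever_axis","lever_grip","follower","tinner_mid","carton_mid","spool_mid"]:
        print(q,[(np.round(r["at"],1).tolist(),round(r["confidence"],2)) for r in manip.tip_of(p,q)])
E
```

```text
pics
{'time_s': np.float64(0.0), 'q': array([ 1.166,  0.528,  1.434, -0.   ,  1.181, -0.179]), 'qd': array([-0.001, -0.001, -0.   , -0.001,  0.001,  0.001]), 'tau': array([-2.0000e-03, -4.4004e+01, -1.7659e+01,  6.3000e-02,  5.8000e-02,
       -0.0000e+00]), 'tcp_pos': array([0.14 , 0.608, 0.222]), 'tool_rot': array([-0.   ,  0.113,  0.994, -0.001]), 'wrist_force': array([-0.003,  0.366,  0.576]), 'torque': array([-0.045, -0.044, -0.015]), 'finger_gap': np.float64(1.0)}
side 447.3162798452502 [ 0.23  -0.952  0.717]
housing_center [([178.1, 197.1], 0.76), ([182.8, 236.1], 0.71), ([190.2, 199.6], 0.64), ([220.4, 300.6], 0.36)]
nest [([250.3, 241.7], 0.82)]
clamp [([263.7, 244.5], 0.74)]
lever_axis [([260.8, 247.5], 0.97)]
lever_grip [([278.2, 298.0], 0.7)]Traceback (most recent call last):
  File "<stdin>", line 8, in <module>
ValueError: it knows: carton_mid, clamp, housing_center, jaw_pad, lever_axis, lever_grip, nest, spool_mid, tinner_mid
```

```bash

python3 - <<'E'
from h import *
P={n:manip.read_camera(n) for n in("side","top","wrist")}
for n,p in P.items():
    save(p,n+"1.png",1.5); 
    o=-np.array(p["R"]).T@np.array(p["t"]);print(n,p["fx"],np.round(o,3))
    for q in["housing_center","nest","clamp","lever_axis","lever_grip","jaw_pad","tinner_mid","carton_mid","spool_mid"]:
        print(q,[(np.round(r["at"],1).tolist(),round(r["confidence"],2),np.round(onz(p,r["at"],{"housing_center":.016,"nest":.012,"lever_axis":.072,"lever_grip":.072,"clamp":0}.get(q,.02))[:2],3).tolist()) for r in manip.tip_of(p,q)])
E
```

```text
side 447.3162798452502 [ 0.23  -0.952  0.717]
housing_center [([177.0, 193.2], 0.79, [0.445, 0.234]), ([180.8, 234.2], 0.7, [0.558, 0.172]), ([258.5, 246.9], 0.7, [0.482, -0.18]), ([191.0, 199.6], 0.59, [0.445, 0.149])]
nest [([251.4, 241.2], 0.94, [0.479, -0.146])]
clamp [([265.3, 243.3], 0.97, [0.472, -0.183])]
lever_axis [([258.4, 246.7], 0.95, [0.462, -0.241])]
lever_grip [([279.4, 296.7], 0.56, [0.539, -0.337])]
jaw_pad [([260.5, 240.9], 0.6, [0.466, -0.187])]
tinner_mid [([219.4, 299.3], 0.71, [0.662, -0.081])]
carton_mid [([152.9, 202.5], 0.79, [0.508, 0.375]), ([250.8, 239.2], 0.48, [0.472, -0.152])]
spool_mid [([172.6, 272.9], 0.85, [0.685, 0.175])]
top 379.6621388295315 [0.352 0.021 1.214]
housing_center [([227.7, 196.9], 0.66, [0.461, 0.234]), ([232.0, 225.2], 0.51, [0.447, 0.144]), ([196.1, 215.0], 0.51, [0.562, 0.179])]
nest [([224.8, 320.6], 0.82, [0.47, -0.157])]
clamp [([219.3, 329.3], 0.69, [0.488, -0.188]), ([205.3, 382.5], 0.64, [0.533, -0.36])]
lever_axis []
lever_grip [([203.1, 382.7], 0.66, [0.529, -0.338])]
jaw_pad [([221.1, 327.7], 0.57, [0.48, -0.179])]
tinner_mid [([161.8, 292.0], 0.44, [0.674, -0.07])]
carton_mid [([221.3, 161.0], 0.9, [0.481, 0.348])]
spool_mid [([159.7, 215.4], 0.64, [0.682, 0.179])]
wrist 301.94329031186993 [0.067 0.625 0.385]
housing_center []
nest []
clamp []
lever_axis []
lever_grip []
jaw_pad []
tinner_mid []
carton_mid []
spool_mid []
```

View pics/side0.png

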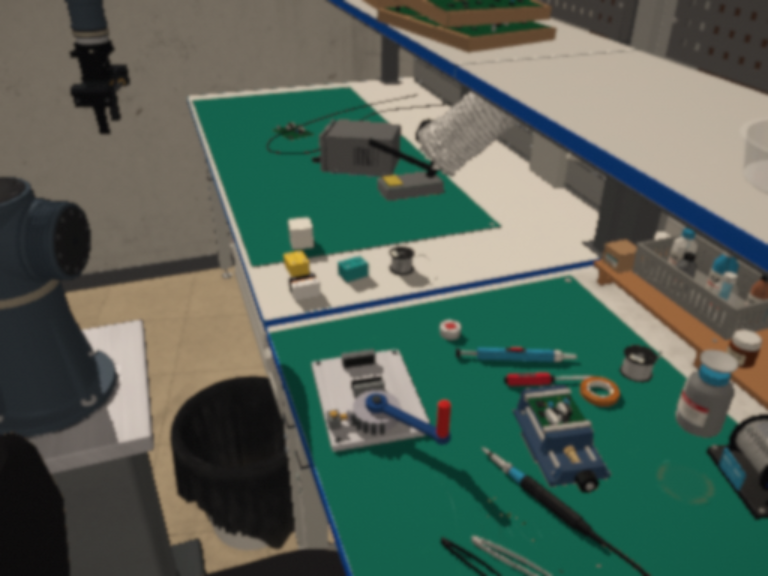

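View pics/top1.png

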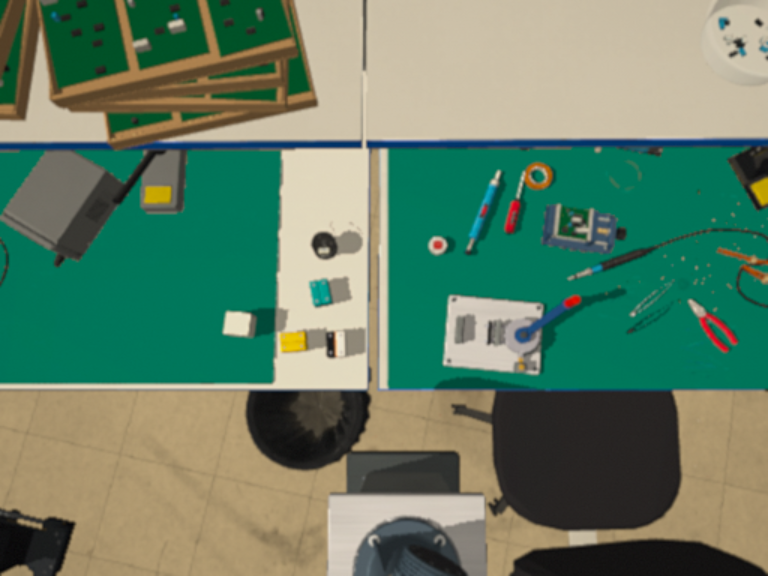

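View pics/wrist1.png

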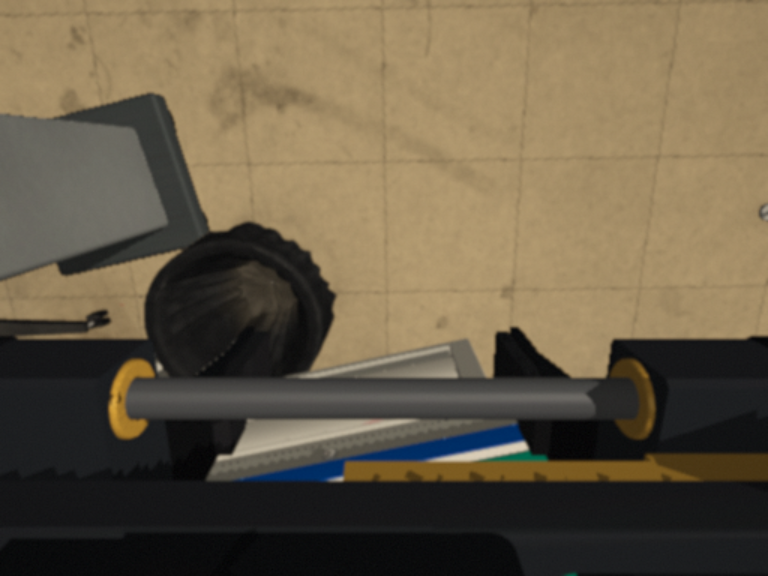

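Candidates for the housing, in top-picture pixels (row, col): the yellow block (228,196), the turquoise block (195,214) and the black/white block (230,224). By the description it is the black/white one. I'll check it in a close crop.

```bash

python3 - <<'E'
from h import *
T=manip.read_camera("top");S=manip.read_camera("side")
def crop(p,r0,r1,c0,c1,f): return cv2.resize(cv2.cvtColor(p["image"][r0:r1,c0:c1],cv2.COLOR_RGB2BGR),None,fx=f,fy=f,interpolation=cv2.INTER_CUBIC)
a=crop(T,210,250,180,240,6);b=crop(S,160,210,180,240,6);c=crop(T,185,260,285,400,6)
cv2.imwrite("pics/c1.png",np.vstack([a,b])); cv2.imwrite("pics/c2.png",c)
for p in(T,S):
  for q in["housing_center","clamp","lever_grip"]:
    for r in manip.regions_of(p,q):
        m=r["pixels"];ys,xs=np.where(m);print(q,np.round(r["at"],1),r["confidence"],m.sum(),ys.min(),ys.max(),xs.min(),xs.max())
E
```

```text
housing_center [195.2 215.4] 0.79 189 186 203 207 220
housing_center [227.7 200.3] 0.59 211 221 234 188 204
housing_center [231.2 225.7] 0.47 217 220 237 218 230
clamp [218.9 328.8] 0.85 3134 197 248 295 386
clamp [232.2 224.8] 0.29 235 220 237 217 230
lever_grip [221.4 353.7] 0.67 693 197 236 336 386
housing_center [192.  200.3] 0.81 303 182 199 193 213
housing_center [175.1 198.3] 0.63 234 168 185 190 206
housing_center [178.9 238.2] 0.57 300 171 188 224 245
clamp [266.1 249.8] 0.94 3934 233 300 209 300
lever_grip [276.3 260.2] 0.67 1277 261 296 234 300
lever_grip [217.6 300.5] 0.25 152 214 226 293 306
```

View pics/c1.png

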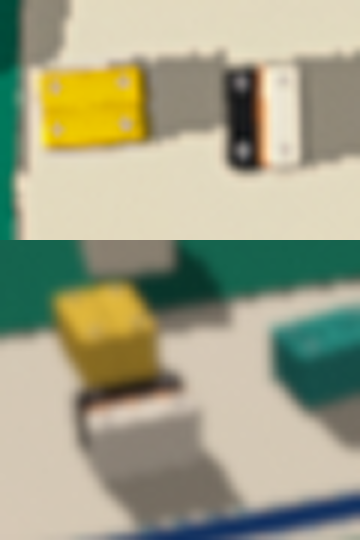

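View pics/c2.png

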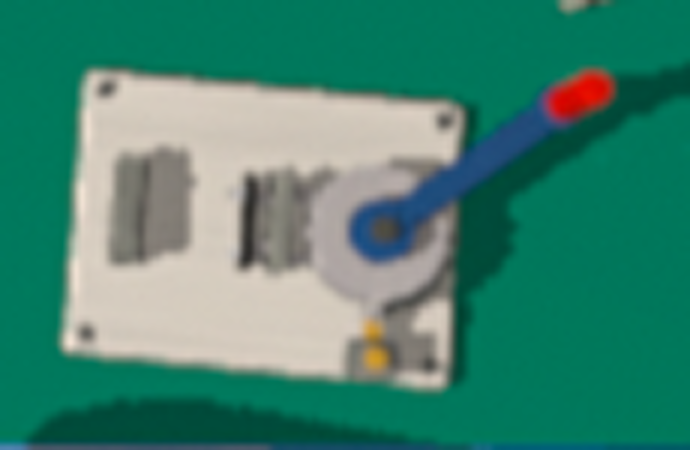

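The crop shows the housing: a black half at about col 221, a white half at about col 228 and the orange seam between them, with its long side near world x. I'll measure the poses and plan the move.

```bash

python3 - <<'E'
from h import *
T=manip.read_camera("top");S=manip.read_camera("side")
c={'TL':(95,72),'TR':(462,103),'BL':(65,350),'BR':(448,387)}
w={k:onz(T,(185+v[1]/6-.4,285+v[0]/6-.4),.012)[:2] for k,v in c.items()}
for k in w: print(k,np.round(w[k],4))
print("ctr",np.mean(list(w.values()),0))
# image left = +y
ydir=(w['TL']+w['BL']-w['TR']-w['BR']);xd=(w['TL']+w['TR']-w['BL']-w['BR'])
print(np.linalg.norm(ydir)/2,np.linalg.norm(xd)/2,np.degrees(np.arctan2(-ydir[0],ydir[1])),np.degrees(np.arctan2(xd[1],xd[0])))
# housing top corners in top crop (z=.032), crop scale 6 offset 210,180
hc=[(228,70),(301,68),(301,168),(228,168)]
W=np.array([onz(T,(210+v/6-.4,180+u/6-.4),.032)[:2] for u,v in hc]);print(np.round(W,4),W.mean(0))
for q,z in(("nest",.012),("clamp",0),("lever_grip",.072)):
    a=manip.tip_of(T,q);b=manip.tip_of(S,q)
    if a and b: print(q,np.round(tri([(T,a[0]["at"]),(S,b[0]["at"])]),4))
E
```

```text
TL [ 0.5604 -0.0955]
TR [ 0.5431 -0.2901]
BL [ 0.4126 -0.0769]
BR [ 0.3933 -0.2759]
ctr [ 0.47737663 -0.18459655]
0.19765825651318464 0.14966773193417884 -5.310552738828135 -6.294741079192639
[[0.4792 0.1669]
 [0.4802 0.1288]
 [0.4283 0.1281]
 [0.4283 0.166 ]] [0.45400029 0.14745447]
nest [ 0.4779 -0.1526  0.0263]
clamp [ 0.4739 -0.181   0.0062]
lever_grip [ 0.5317 -0.3413  0.0792]
```

{"name": "send_rows", "arguments": {
  "steps": [
    [-0.96, -0.9, 0.1, 0],
    [-0.96, -0.9, 0.1, 0],
    [-0.96, -0.9, 0.1, 0],
    [-0.96, -0.9, 0.1, 0],
    [-0.96, -0.9, 0.1, 0],
    [-0.96, -0.9, 0.1, 0],
    [-0.96, -0.9, 0.1, 0],
    [-0.96, -0.9, 0.1, 0]
  ],
  "fingers": 87
}}

```text
time_s: 3.5
tcp_pos: [0.3173, 0.3455, 0.1987]
tool_rot: [0.0, 0.113, 0.994, 0.0]
wrist_force: [0.1, -0.1, 0.2]
finger_gap: 0.994
```

{"name": "send_rows", "arguments": {
  "steps": [
    [-0.96, -0.9, 0.1, 0],
    [-0.96, -0.9, 0.1, 0],
    [-0.96, -0.9, 0.1, 0],
    [-0.96, -0.9, 0.1, 0],
    [-0.96, -0.9, 0.1, 0],
    [-0.96, -0.9, 0.1, 0],
    [0, 0, 0, 1],
    [0, 0, 0, 1]
  ]
}}

```text
time_s: 4.3
tcp_pos: [0.4495, 0.1486, 0.1806]
tool_rot: [0.0, 0.203, 0.979, 0.0]
wrist_force: [-0.3, 0.3, -0.3]
finger_gap: 0.999
```

{"name": "send_rows", "arguments": {
  "steps": [
    [0, 0, 0, 1],
    [0, 0, 0, 1],
    [0, 0, 0, 1],
    [0, 0, 0, 1],
    [0, 0, 0, 1],
    [0, 0, 0, 1],
    [0, 0, 0, 1],
    [0, 0, 0, 1]
  ]
}}

```text
time_s: 5.1
tcp_pos: [0.4486, 0.15, 0.1807]
tool_rot: [0.0, 0.524, 0.852, 0.0]
wrist_force: [-0.1, 0.5, 0.3]
finger_gap: 1.0
```

{"name": "send_rows", "arguments": {
  "steps": [
    [0, 0, 0, 1],
    [0, 0, 0, 1],
    [0, 0, 0, 1],
    [0, 0, 0, 1],
    [0, 0, 0, 1],
    [0, 0, 0, 0.4],
    [0, 0, 0, 0]
  ]
}}

```text
time_s: 5.8
tcp_pos: [0.4486, 0.15, 0.1807]
tool_rot: [0.0, 0.707, 0.707, 0.0]
wrist_force: [0.8, 0.4, 0.3]
finger_gap: 0.999
```

```bash
cat >> h.py <<'E'
def st():
    s=manip.observe(); w,x,y,z=s["tool_rot"]
    from scipy.spatial.transform import Rotation as Ro
    R=Ro.from_quat([x,y,z,w]).as_matrix()
    print("t",round(float(s["time_s"]),2),"tcp",np.round(s["tcp_pos"],4),"psi",round(float(np.degrees(np.arctan2(R[1,1],R[0,1]))),2),"zt",np.round(R[:,2],3),"F",np.round(s["wrist_force"],1),"gap",round(float(s["finger_gap"]),3)); return s,R
E
python3 - <<'E'
from h import *
st()
p=manip.read_camera("wrist");save(p,"w2.png",1.5)
for r in manip.tip_of(p,"housing_center"): print(r,onz(p,r["at"],.016))
print(np.round(p["R"],3),-np.array(p["R"]).T@p["t"])
E
```

```text
t 5.8 tcp [0.4486 0.15   0.1807] psi 0.02 zt [ 0.  0. -1.] F [0.8 0.4 0.3] gap 0.999
{'at': [91.8, 263.3], 'confidence': 0.93} [0.4567834  0.23482718 0.016     ]
{'at': [174.5, 258.6], 'confidence': 0.9} [0.45218525 0.14731569 0.016     ]
{'at': [144.3, 360.9], 'confidence': 0.84} [0.56258953 0.18067019 0.016     ]
[[ 1.    -0.001 -0.   ]
 [-0.001 -0.963  0.271]
 [-0.    -0.271 -0.963]] [0.44755065 0.22336783 0.34283282]
```

View pics/w2.png

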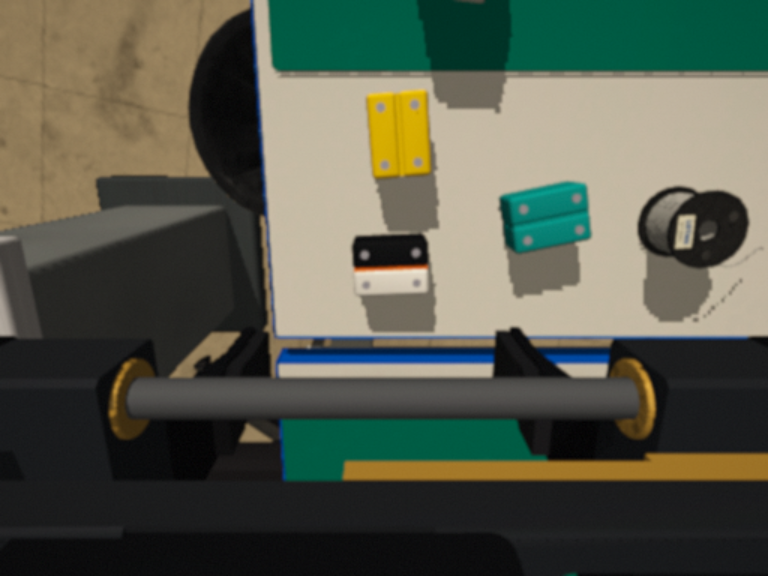

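```bash

python3 - <<'E'
from h import *
p=manip.read_camera("wrist")
im=p["image"].astype(int)
f=6;r0,r1,c0,c1=150,200,230,292
crop=cv2.resize(cv2.cvtColor(p["image"][r0:r1,c0:c1],cv2.COLOR_RGB2BGR),None,fx=10,fy=10,interpolation=cv2.INTER_CUBIC);cv2.imwrite("pics/w3.png",crop)
g=im.sum(2)
# black half mask, white mask
sub=im[r0:r1,c0:c1]
blk=(sub.sum(2)<150); org=(sub[:,:,0]>150)&(sub[:,:,2]<100)&(sub[:,:,0]-sub[:,:,2]>90)
ys,xs=np.where(org);print(len(ys))
w=np.array([onz(p,(y+r0,x+c0),.032)[:2] for y,x in zip(ys,xs)])
k=np.polyfit(w[:,0],w[:,1],1);print("seam yaw",np.degrees(np.arctan(k[0])),"mean",w.mean(0),w.min(0),w.max(0))
for u,v in((364,254),(415,253),(366,285),(417,283)): print(np.round(onz(p,(v/1.5,u/1.5),.032)[:2],4))
E
```

```text
78
seam yaw 2.4998213991770872 mean [0.45355492 0.14672257] [0.42790741 0.14506029] [0.47876055 0.1483256 ]
[0.4351 0.1566]
[0.4708 0.1573]
[0.4363 0.134 ]
[0.4727 0.1355]
```

View pics/w3.png

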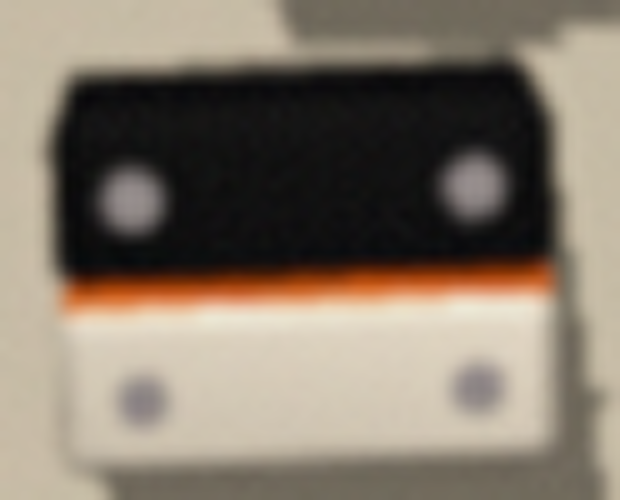

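The wrist crop shows the seam running across at a yaw of about 2.4°, with the centre near (0.4535, 0.1465). I'll descend and grip it along its 54 mm side.

{"name": "send_rows", "arguments": {
  "steps": [
    [-0.12, 0.16, 0.9, -0.45],
    [0, 0, 0.9, 0],
    [0, 0, 0.9, 0],
    [0, 0, 0.9, 0],
    [0, 0, 0.9, 0],
    [0, 0, 0.8, 0],
    [0, 0, 0.5, 0],
    [0, 0, 0, 0]
  ],
  "fingers": 87
}}

```text
time_s: 6.75
tcp_pos: [0.4521, 0.1462, 0.0048]
tool_rot: [-0.001, 0.693, 0.721, -0.001]
wrist_force: [-0.6, -0.1, -0.2]
finger_gap: 1.0
```

{"name": "send_rows", "arguments": {
  "steps": [
    [0, 0, 0, 0],
    [0, 0, 0, 0],
    [0, 0, 0, 0],
    [0, 0, 0, 0],
    [0, 0, 0, 0],
    [0, 0, 0, 0]
  ],
  "fingers": 40,
  "newtons": 15
}}

```text
time_s: 7.35
tcp_pos: [0.4537, 0.1464, 0.0071]
tool_rot: [0.001, 0.693, 0.721, 0.001]
wrist_force: [0.7, -0.3, 4.7]
finger_gap: 0.62
```

```bash

python3 - <<'E'
from h import *
st()
p=manip.read_camera("wrist");save(p,"w4.png",1.5)
E
```

```text
t 7.35 tcp [0.4537 0.1464 0.0071] psi 2.26 zt [ 0.002  0.    -1.   ] F [ 0.7 -0.3  4.7] gap 0.62
```

View pics/w4.png

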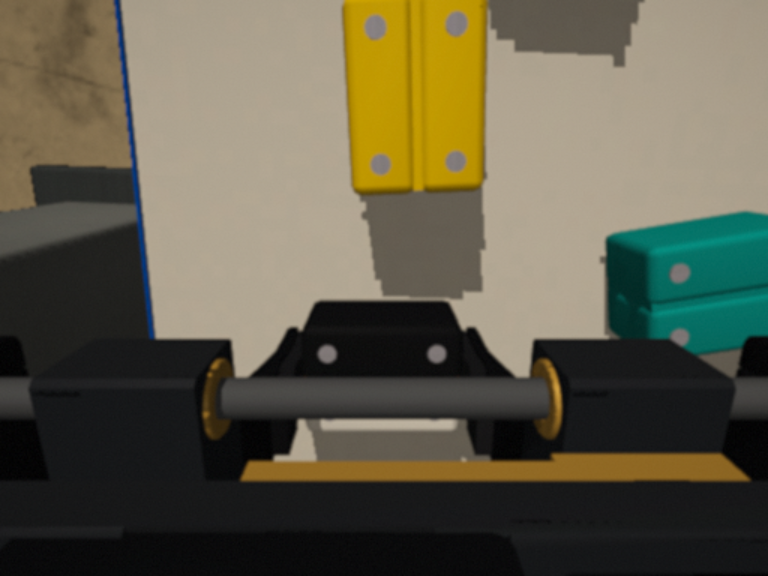

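Gap is 53.9 mm, so the housing is held. I'll lift it and move over the clamp to look.

{"name": "send_rows", "arguments": {
  "steps": [
    [0, 0, -0.5, 0],
    [0, 0, -0.9, 0],
    [0, 0, -0.9, 0],
    [0, 0, -0.9, 0],
    [-0.5, 0, -0.9, 0],
    [-0.9, 0, -0.9, 0],
    [-0.9, 0.1, -0.9, 0],
    [-0.9, 0.1, -0.1, 0]
  ]
}}

```text
time_s: 8.2
tcp_pos: [0.4645, 0.0498, 0.1893]
tool_rot: [0.002, 0.693, 0.721, 0.002]
wrist_force: [1.4, 1.3, -1.6]
finger_gap: 0.618
```

{"name": "send_rows", "arguments": {
  "steps": [
    [-0.9, 0.1, 0, 0],
    [-0.9, 0.1, 0, 0],
    [-0.9, 0, 0, 0],
    [-0.9, 0, 0, 0],
    [-0.9, 0, 0, 0],
    [-0.9, 0, 0, 0],
    [-0.9, 0, 0, 0],
    [-0.9, 0, 0, 0]
  ]
}}

```text
time_s: 9.0
tcp_pos: [0.4767, -0.1656, 0.1861]
tool_rot: [-0.001, 0.693, 0.721, -0.0]
wrist_force: [1.0, -0.3, -1.3]
finger_gap: 0.621
```

{"name": "send_rows", "arguments": {
  "steps": [
    [-0.9, 0, 0, 0.8],
    [-0.6, 0, 0, 0.8],
    [-0.3, 0, 0, 0],
    [0, 0, 0, 0],
    [0, 0, 0, 0]
  ]
}}

```text
time_s: 9.5
tcp_pos: [0.4764, -0.2178, 0.1862]
tool_rot: [-0.001, 0.741, 0.671, 0.0]
wrist_force: [0.5, -1.3, -1.7]
finger_gap: 0.621
```

```bash

python3 - <<'E'
from h import *
st()
p=manip.read_camera("wrist");save(p,"w5.png",1.5)
for q,z in(("nest",.012),("clamp",0),("jaw_pad",.025),("lever_axis",.072),("lever_grip",.072)):
    for r in manip.tip_of(p,q)[:2]: print(q,np.round(r["at"],1),round(r["confidence"],2),np.round(onz(p,r["at"],z),4))
E
```

```text
t 9.5 tcp [ 0.4764 -0.2178  0.1862] psi -5.69 zt [-0.001  0.002 -1.   ] F [ 0.5 -1.3 -1.7] gap 0.621
nest [106.7 251.6] 0.95 [ 0.4791 -0.1477  0.012 ]
clamp [138.7 255. ] 0.73 [ 0.4792 -0.1834  0.    ]
jaw_pad [145.4 249.9] 0.85 [ 0.4734 -0.1872  0.025 ]
lever_axis [206.5 248.2] 0.78 [ 0.467  -0.2396  0.072 ]
```

View pics/w5.png

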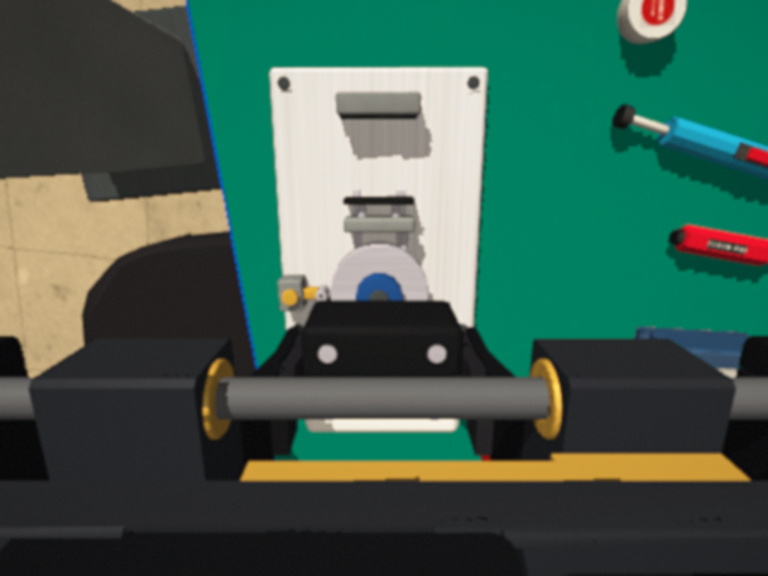

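The view shows the plate's far corners at about (271,68) and (487,68), the fixed jaw at (378,105) and the moving pad at (379,201), all in scaled pixels. Next I'll fix the nest pose.

```bash

python3 - <<'E'
from h import *
p=manip.read_camera("wrist")
f=lambda u,v,z: onz(p,(v/1.5-.2,u/1.5-.2),z)[:2]
a=f(271,68,.012);b=f(487,68,.012);print(a,b,np.linalg.norm(b-a),np.degrees(np.arctan2(*(b-a)[::-1])))
l=f(287,320,.012);print("left edge",l,np.degrees(np.arctan2((a-l)[0],(a-l)[1])))
y=-np.radians(5.7);ux=np.array([np.cos(y),np.sin(y)]);uy=np.array([-np.sin(y),np.cos(y)])
print("nest from far edge",(a+b)/2-.059*uy)
for u,v in((340,115),(420,117),(344,204),(414,204),(344,198),(414,198)): print(u,v,[np.round(f(u,v,z),4) for z in(.034,)])
im=cv2.resize(cv2.cvtColor(p["image"][35:205,170:340],cv2.COLOR_RGB2BGR),None,fx=3.5,fy=3.5,interpolation=cv2.INTER_CUBIC);cv2.imwrite("pics/w6.png",im)
def J(x,yy,z):
    n=np.array([0.4805,-0.1445]); P=n+x*ux+yy*uy; r,c=proj(p,[*P,z]); return [round(r,1),round(c,1)]
E
```

```text
[ 0.4138452  -0.08048911] [ 0.56031637 -0.09523625] 0.1472116907869153 -5.749331070220758
left edge [ 0.39613163 -0.26229824] 5.564735750629331
nest from far edge [ 0.48122092 -0.14657096]
340 115 [array([ 0.4586, -0.1171])]
420 117 [array([ 0.5106, -0.1235])]
344 204 [array([ 0.4542, -0.1746])]
414 204 [array([ 0.5021, -0.1794])]
344 198 [array([ 0.4547, -0.1705])]
414 198 [array([ 0.5024, -0.1753])]
```

View pics/w6.png

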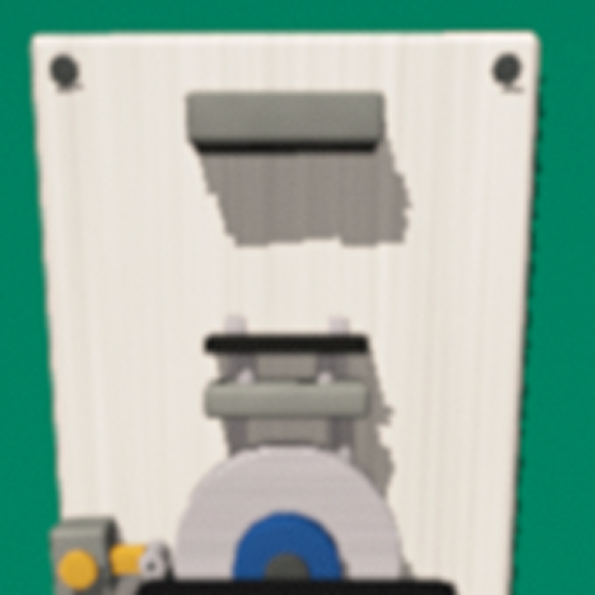

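Both methods put the nest at about (0.4815, -0.1465) with a yaw of -5.7°. Moving over it and part-way down.

{"name": "send_rows", "arguments": {
  "steps": [
    [0.5, 0, 0, 0],
    [0.9, 0, 0, 0],
    [0.7, -0.07, 0.2, 0],
    [0.28, 0, 0.8, 0],
    [0, 0, 0.9, 0],
    [0, 0, 0.9, 0],
    [0, 0, 0.9, 0],
    [0, 0, 0, 0]
  ]
}}

```text
time_s: 10.65
tcp_pos: [0.4798, -0.1453, 0.073]
tool_rot: [-0.004, 0.741, 0.671, -0.001]
wrist_force: [-0.2, 0.7, -1.1]
finger_gap: 0.619
```

```bash

python3 - <<'E'
from h import *
st()
p=manip.read_camera("wrist");save(p,"w7.png",1.5)
p=manip.read_camera("side");cv2.imwrite("pics/s7.png",cv2.resize(cv2.cvtColor(p["image"][200:310,180:320],cv2.COLOR_RGB2BGR),None,fx=5,fy=5,interpolation=cv2.INTER_CUBIC))
E
```

```text
t 10.65 tcp [ 0.4798 -0.1453  0.073 ] psi -5.71 zt [-0.007  0.004 -1.   ] F [-0.2  0.7 -1.1] gap 0.619
```

View pics/w7.png

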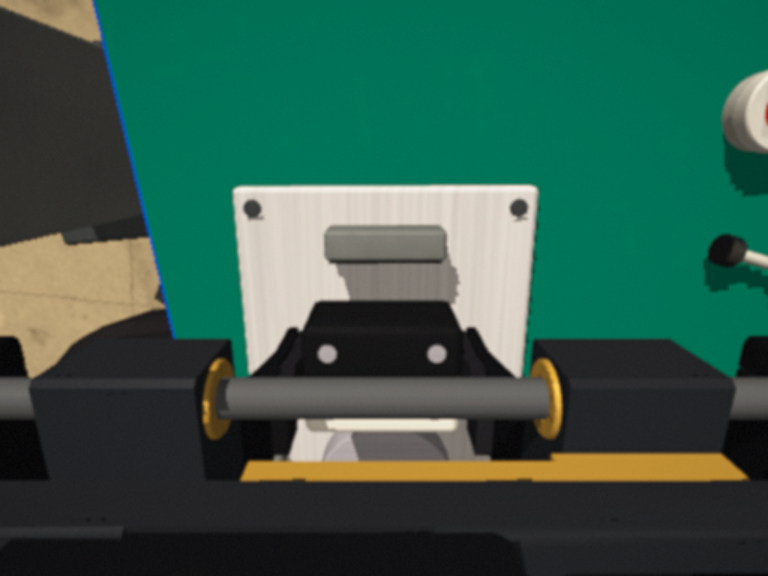

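View pics/s7.png

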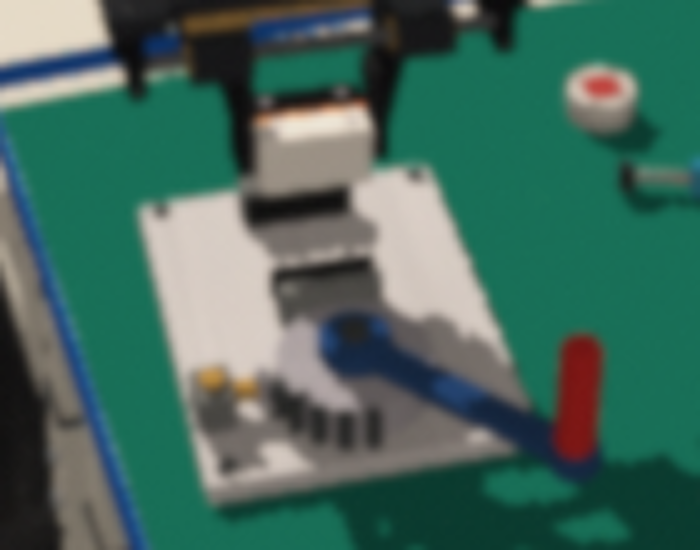

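{"name": "send_rows", "arguments": {
  "steps": [
    [-0.02, 0.04, 0.5, 0],
    [0, 0, 0.5, 0],
    [0, 0, 0.4, 0],
    [0, 0, 0.2, 0],
    [0, 0, 0.1, 0],
    [0, 0, 0, 0],
    [0, 0, 0, 0]
  ]
}}

```text
time_s: 11.45
tcp_pos: [0.4835, -0.1484, 0.025]
tool_rot: [0.0, 0.742, 0.671, 0.0]
wrist_force: [0.1, -0.2, -1.3]
finger_gap: 0.624
```

```bash

python3 - <<'E'
from h import *
st()
p=manip.read_camera("wrist");save(p,"w8.png",1.5)
E
```

```text
t 11.45 tcp [ 0.4835 -0.1484  0.025 ] psi -5.75 zt [ 0.001 -0.    -1.   ] F [ 0.1 -0.2 -1.3] gap 0.624
```

View pics/w8.png

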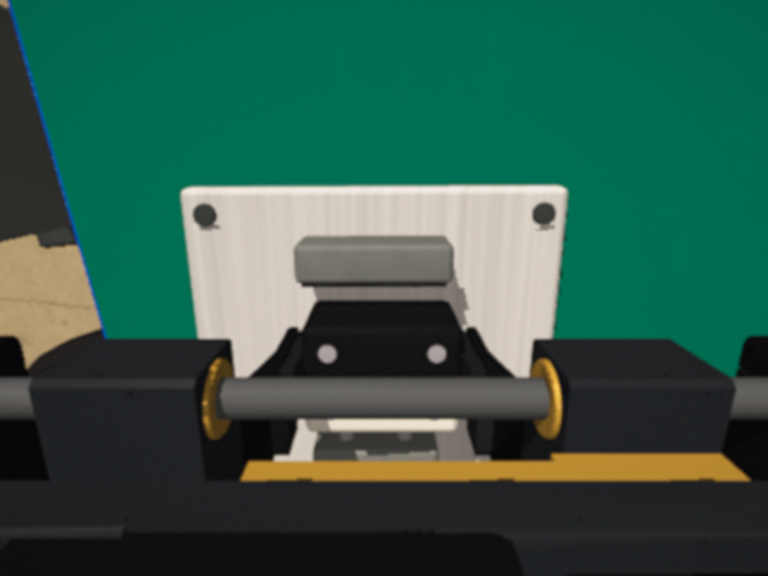

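{"name": "send_rows", "arguments": {
  "steps": [
    [0.06, -0.07, 0.08, 0],
    [0, 0, 0.07, 0],
    [0, 0, 0.05, 0],
    [0, 0, 0, 0],
    [0, 0, 0, 0]
  ]
}}

```text
time_s: 12.0
tcp_pos: [0.481, -0.146, 0.019]
tool_rot: [-0.0, 0.742, 0.671, -0.0]
wrist_force: [-1.7, 1.3, 4.8]
finger_gap: 0.624
```

```bash

python3 - <<'E'
from h import *
st()
p=manip.read_camera("side");cv2.imwrite("pics/s9.png",cv2.resize(cv2.cvtColor(p["image"][200:310,180:320],cv2.COLOR_RGB2BGR),None,fx=5,fy=5,interpolation=cv2.INTER_CUBIC))
st()
E
```

```text
t 12.0 tcp [ 0.481 -0.146  0.019] psi -5.74 zt [-0.001  0.    -1.   ] F [-1.7  1.3  4.8] gap 0.624
t 12.05 tcp [ 0.481 -0.146  0.019] psi -5.74 zt [-0.001  0.    -1.   ] F [-0.5  1.6  4.6] gap 0.617
```

View pics/s9.png

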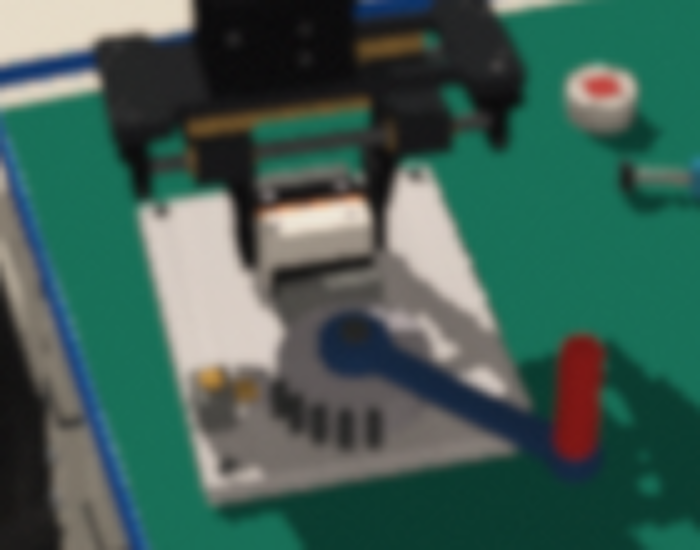

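{"name": "send_rows", "arguments": {
  "steps": [
    [0, 0, 0, 0],
    [0, 0, 0, 0],
    [0, 0, 0, 0],
    [0, 0, 0, 0],
    [0, 0, -0.2, 0],
    [0, 0, -0.4, 0],
    [0, 0, -0.8, 0],
    [0, 0, -0.9, 0]
  ],
  "fingers": 72
}}

```text
time_s: 12.85
tcp_pos: [0.4809, -0.1461, 0.0885]
tool_rot: [-0.001, 0.742, 0.671, -0.0]
wrist_force: [0.9, 0.4, 0.3]
finger_gap: 0.825
```

{"name": "send_rows", "arguments": {
  "steps": [
    [0, 0, -0.9, 0],
    [0, 0, -0.9, 0],
    [0, 0, -0.9, 0],
    [-0.8, 0, -0.6, 0],
    [-0.9, 0, 0, 0],
    [-0.7, 0, 0, 0],
    [0, 0, 0, 0],
    [0, 0, 0, 0]
  ]
}}

```text
time_s: 13.65
tcp_pos: [0.4737, -0.2176, 0.1871]
tool_rot: [-0.0, 0.742, 0.67, 0.0]
wrist_force: [0.0, 0.0, -0.2]
finger_gap: 0.827
```

```bash

python3 - <<'E'
from h import *
st()
p=manip.read_camera("wrist");save(p,"w10.png",1.5)
for q,z in(("housing_center",.028),("nest",.012),("lever_axis",.072),("lever_grip",.072)):
    for r in manip.tip_of(p,q)[:2]: print(q,np.round(r["at"],1),round(r["confidence"],2),np.round(onz(p,r["at"],z),4))
r0,r1,c0,c1=60,160,200,310
sub=p["image"][r0:r1,c0:c1].astype(int)
org=(sub[:,:,0]>130)&(sub[:,:,2]<100)&(sub[:,:,0]-sub[:,:,2]>70)
ys,xs=np.where(org);print(len(ys))
w=np.array([onz(p,(y+r0,x+c0),.044)[:2] for y,x in zip(ys,xs)])
print(np.degrees(np.arctan(np.polyfit(w[:,0],w[:,1],1)[0])),w.mean(0),w.min(0),w.max(0))
E
```

```text
t 13.65 tcp [ 0.4737 -0.2176  0.1871] psi -5.81 zt [ 0.  0. -1.] F [ 0.   0.  -0.2] gap 0.827
housing_center [103.1 255.1] 0.74 [ 0.4809 -0.1444  0.028 ]
lever_axis [205.1 252.7] 0.56 [ 0.4689 -0.2389  0.072 ]
lever_grip [285.3 322.3] 0.71 [ 0.5322 -0.3345  0.072 ]
107
-5.793565667465229 [ 0.48089662 -0.14574602] [ 0.45541448 -0.1487986 ] [ 0.5059003  -0.14267501]
```

View pics/w10.png

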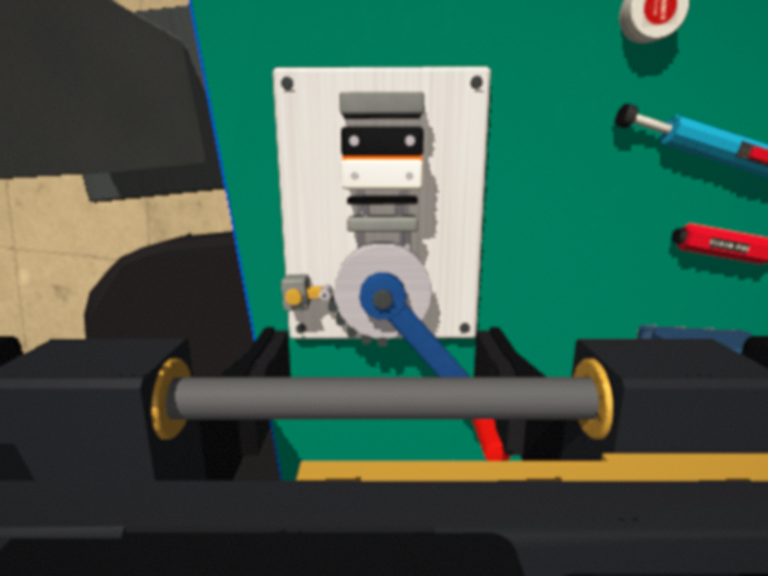

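The housing stands flat with its seam at yaw -5.8° and its centre at (0.481, -0.146), parallel to the jaws with gaps on both sides. On to the lever.

{"name": "send_rows", "arguments": {
  "steps": [
    [-0.75, 0.5, 0, 0],
    [-0.75, 0.5, 0, 0],
    [-0.75, 0.5, 0, 0],
    [-0.75, 0.5, 0, 0],
    [-0.75, 0.5, 0, 0],
    [0, 0, 0, -1],
    [0, 0, 0, -1],
    [0, 0, 0, -1]
  ]
}}

```text
time_s: 14.7
tcp_pos: [0.5376, -0.3367, 0.186]
tool_rot: [-0.001, 0.646, 0.763, 0.0]
wrist_force: [-0.7, 0.4, -0.1]
finger_gap: 0.826
```

{"name": "send_rows", "arguments": {
  "steps": [
    [0, 0, 0, -1],
    [0, 0, 0, -1],
    [0, 0, 0, -1],
    [0, 0, 0, -1],
    [0, 0, 0, -1],
    [0, 0, 0, 0],
    [0, 0, 0, 0]
  ]
}}

```text
time_s: 15.4
tcp_pos: [0.5376, -0.3367, 0.1863]
tool_rot: [-0.0, 0.468, 0.884, 0.0]
wrist_force: [-0.0, -0.2, -0.0]
finger_gap: 0.829
```

```bash

python3 - <<'E'
from h import *
st()
p=manip.read_camera("wrist");save(p,"w11.png",1.5)
for q,z in(("lever_axis",.072),("lever_grip",.072)):
    for r in manip.tip_of(p,q)[:2]: print(q,np.round(r["at"],1),round(r["confidence"],2),np.round(onz(p,r["at"],z),4))
for X in([.5368,-.337,.1],[.5368,-.337,.072],[.472,-.242,.072]): print(np.array(proj(p,X))*1.5)
for n in("side","top"):
    p=manip.read_camera(n)
    for r in manip.tip_of(p,"lever_grip")[:1]: print(n,r["at"],onz(p,r["at"],.072), proj(p,[.5368,-.337,.072]))
E
```

```text
t 15.4 tcp [ 0.5376 -0.3367  0.1863] psi 34.19 zt [-0.  0. -1.] F [-0.  -0.2 -0. ] gap 0.829
lever_axis [ 50.3 251.1] 0.94 [ 0.4684 -0.242   0.072 ]
lever_grip [183.6 255.2] 0.89 [ 0.5365 -0.3363  0.072 ]
[289.16086375 382.5797739 ]
[276.55625006 382.48079818]
[ 79.26689968 381.96947183]
side [281.2, 298.8] [ 0.54075551 -0.3428643   0.072     ] [np.float64(279.73804734965006), np.float64(295.8759623988792)]
top [199.7, 381.8] [ 0.53975631 -0.33597512  0.072     ] [np.float64(200.6607577270156), np.float64(382.1945103562763)]
```

View pics/w11.png

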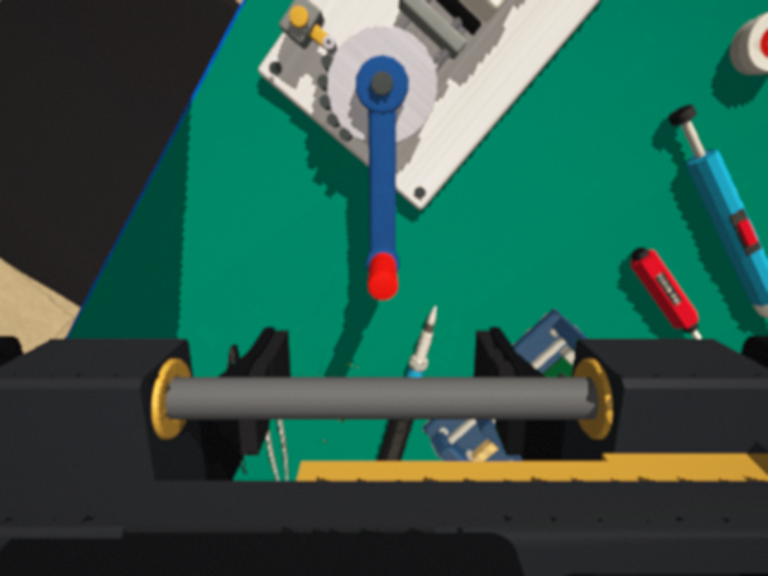

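Lever at rest: handle at (382,275), hub at (381,84) and brass roller at (320,38), all in scaled pixels. It is well aligned, so I'll descend and grip the handle.

{"name": "send_rows", "arguments": {
  "steps": [
    [0, 0, 0.8, 0],
    [0, 0, 0.9, 0],
    [0, 0, 0.9, 0],
    [0, 0, 0.9, 0],
    [0, 0, 0.6, 0],
    [0, 0, 0.3, 0],
    [0, 0, 0, 0]
  ]
}}

```text
time_s: 16.45
tcp_pos: [0.5369, -0.3369, 0.0533]
tool_rot: [-0.001, 0.468, 0.884, 0.0]
wrist_force: [0.4, 0.0, -0.1]
finger_gap: 0.831
```

{"name": "send_rows", "arguments": {
  "steps": [
    [0, 0, 0, 0],
    [0, 0, 0, 0],
    [0, 0, 0, 0],
    [0, 0, 0, 0],
    [0, 0, 0, 0],
    [0, 0, 0, 0],
    [0, 0, 0, 0],
    [0, 0, 0, 0]
  ],
  "fingers": 8,
  "newtons": 40
}}

```text
time_s: 17.25
tcp_pos: [0.5382, -0.3369, 0.0546]
tool_rot: [0.001, 0.468, 0.884, 0.001]
wrist_force: [1.7, 2.2, -0.6]
finger_gap: 0.195
```

```bash

python3 - <<'E'
from h import *
st()
p=manip.read_camera("wrist");save(p,"w12.png",1.5);st()
E
```

```text
t 17.25 tcp [ 0.5382 -0.3369  0.0546] psi 34.2 zt [ 0.002  0.001 -1.   ] F [ 1.7  2.2 -0.6] gap 0.195
t 17.3 tcp [ 0.5382 -0.3369  0.0546] psi 34.23 zt [ 0.001  0.001 -1.   ] F [ 2.3  1.9 -0.4] gap 0.198
```

View pics/w12.png

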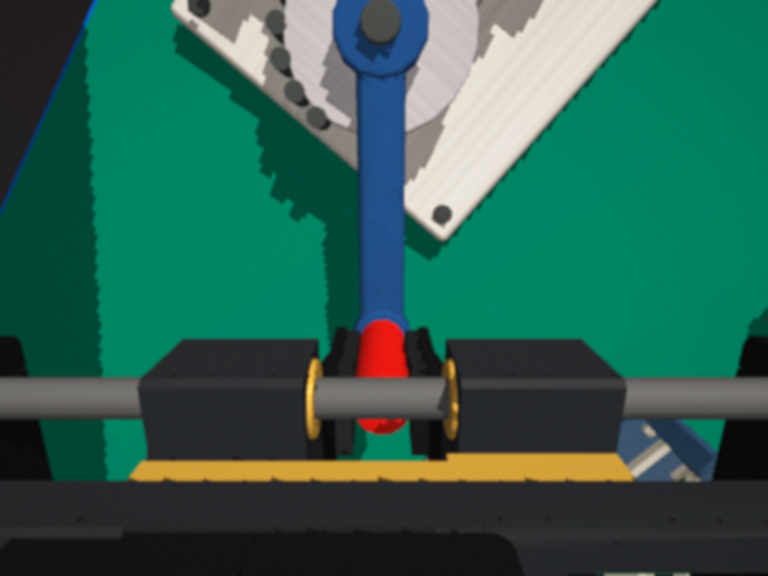

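The handle is gripped: gap is about 17 mm, between the pads. Now I'll swing in small arc steps of about 0.04 rad, tangent = -y tool, reading the force after each.

{"name": "send_rows", "arguments": {
  "steps": [
    [0.003, -0.153, 0, 0.458],
    [0, 0, 0, 0]
  ]
}}

```text
time_s: 17.5
tcp_pos: [0.535, -0.3391, 0.0546]
tool_rot: [0.001, 0.485, 0.874, 0.001]
wrist_force: [5.0, 3.6, -1.5]
finger_gap: 0.193
```

{"name": "send_rows", "arguments": {
  "steps": [
    [0.003, -0.153, 0, 0.458],
    [0, 0, 0, 0]
  ]
}}

```text
time_s: 17.7
tcp_pos: [0.5311, -0.3414, 0.0546]
tool_rot: [0.001, 0.503, 0.864, 0.001]
wrist_force: [5.5, 3.4, -0.4]
finger_gap: 0.201
```

{"name": "send_rows", "arguments": {
  "steps": [
    [0.003, -0.153, 0, 0.458],
    [0, 0, 0, 0]
  ]
}}

```text
time_s: 17.9
tcp_pos: [0.5277, -0.3434, 0.0546]
tool_rot: [0.001, 0.52, 0.854, 0.001]
wrist_force: [7.6, 4.8, -1.2]
finger_gap: 0.199
```

{"name": "send_rows", "arguments": {
  "steps": [
    [0.003, -0.153, 0, 0.458],
    [0, 0, 0, 0]
  ]
}}

```text
time_s: 18.1
tcp_pos: [0.5242, -0.3453, 0.0546]
tool_rot: [0.002, 0.537, 0.844, 0.002]
wrist_force: [9.7, 5.7, -3.1]
finger_gap: 0.202
```

```bash
cat >> h.py <<'E'
H=np.array([0.472,-0.242]);TH0=None
def lev(pos,F=None):
    d=np.array(pos[:2])-H; a=-np.radians(55.7)-np.arctan2(d[1],d[0]); t=np.array([d[1],-d[0]])/np.linalg.norm(d) # clockwise tangent
    print("ang %.3f R %.4f"%(a,np.linalg.norm(d)), "" if F is None else "Ft %.1f Fr %.1f"%(-np.dot(F[:2],t),np.dot(F[:2],d)/np.linalg.norm(d)))
E
python3 - <<'E'
from h import *
s,R=st();lev(s["tcp_pos"],s["wrist_force"])
p=manip.read_camera("wrist");save(p,"w13.png",1.5);
E
```

```text
t 18.1 tcp [ 0.5242 -0.3453  0.0546] psi 25.07 zt [ 0.005  0.001 -1.   ] F [ 9.7  5.7 -3.1] gap 0.202
ang 0.131 R 0.1157 Ft 11.2 Fr -0.7
```

View pics/w13.png

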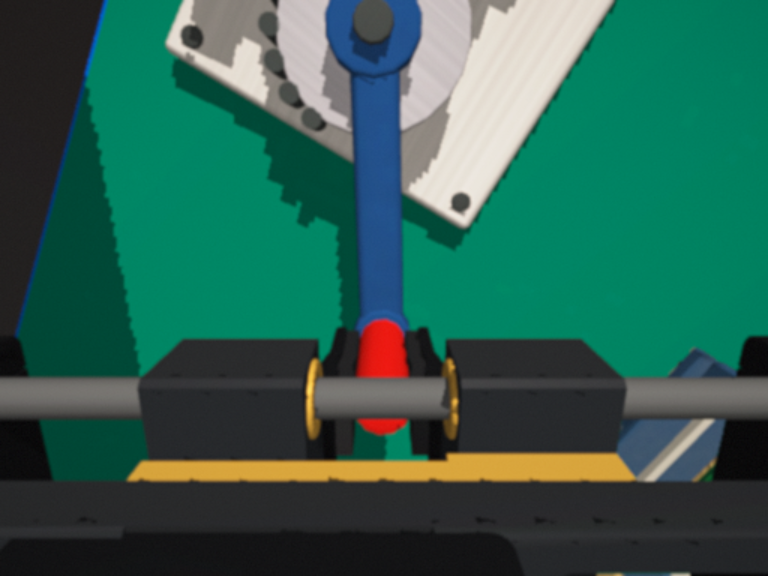

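{"name": "send_rows", "arguments": {
  "steps": [
    [0.003, -0.153, 0, 0.44],
    [0, 0, 0, 0]
  ]
}}

```text
time_s: 18.35
tcp_pos: [0.5198, -0.3473, 0.0546]
tool_rot: [0.002, 0.553, 0.833, 0.001]
wrist_force: [8.3, 4.4, -2.0]
finger_gap: 0.193
```

{"name": "send_rows", "arguments": {
  "steps": [
    [0.003, -0.153, 0, 0.44],
    [0, 0, 0, 0]
  ]
}}

```text
time_s: 18.55
tcp_pos: [0.5152, -0.3492, 0.0546]
tool_rot: [0.002, 0.569, 0.822, 0.001]
wrist_force: [7.2, 3.6, -1.4]
finger_gap: 0.197
```

{"name": "send_rows", "arguments": {
  "steps": [
    [0.003, -0.153, 0, 0.44],
    [0, 0, 0, 0]
  ]
}}

```text
time_s: 18.75
tcp_pos: [0.5106, -0.3509, 0.0546]
tool_rot: [0.001, 0.585, 0.811, 0.001]
wrist_force: [7.1, 2.2, -1.8]
finger_gap: 0.197
```

{"name": "send_rows", "arguments": {
  "steps": [
    [0.003, -0.153, 0, 0.44],
    [0, 0, 0, 0]
  ]
}}

```text
time_s: 18.95
tcp_pos: [0.506, -0.3525, 0.0546]
tool_rot: [0.001, 0.6, 0.8, 0.001]
wrist_force: [5.8, 3.5, -1.5]
finger_gap: 0.197
```

{"name": "send_rows", "arguments": {
  "steps": [
    [0.003, -0.153, 0, 0.44],
    [0, 0, 0, 0]
  ]
}}

```text
time_s: 19.15
tcp_pos: [0.5012, -0.3537, 0.0546]
tool_rot: [0.001, 0.615, 0.788, 0.001]
wrist_force: [5.4, 3.6, -1.5]
finger_gap: 0.196
```

{"name": "send_rows", "arguments": {
  "steps": [
    [0.003, -0.153, 0, 0.44],
    [0, 0, 0, 0]
  ]
}}

```text
time_s: 19.35
tcp_pos: [0.4965, -0.3548, 0.0546]
tool_rot: [0.001, 0.63, 0.776, 0.001]
wrist_force: [4.4, 2.2, -1.2]
finger_gap: 0.199
```

{"name": "send_rows", "arguments": {
  "steps": [
    [0.003, -0.153, 0, 0.44],
    [0, 0, 0, 0]
  ]
}}

```text
time_s: 19.55
tcp_pos: [0.4931, -0.3556, 0.0546]
tool_rot: [0.002, 0.645, 0.764, 0.001]
wrist_force: [9.0, 4.0, -2.4]
finger_gap: 0.201
```

{"name": "send_rows", "arguments": {
  "steps": [
    [0.003, -0.153, 0, 0.44],
    [0, 0, 0, 0]
  ]
}}

```text
time_s: 19.75
tcp_pos: [0.4896, -0.3563, 0.0546]
tool_rot: [0.002, 0.659, 0.752, 0.002]
wrist_force: [11.4, 5.1, -3.9]
finger_gap: 0.193
```

```bash

python3 - <<'E'
from h import *
s,R=st();lev(s["tcp_pos"],s["wrist_force"])
p=manip.read_camera("side");cv2.imwrite("pics/s14.png",cv2.resize(cv2.cvtColor(p["image"][200:310,180:320],cv2.COLOR_RGB2BGR),None,fx=5,fy=5,interpolation=cv2.INTER_CUBIC))
E
```

```text
t 19.75 tcp [ 0.4896 -0.3563  0.0546] psi 7.48 zt [ 0.006 -0.001 -1.   ] F [11.4  5.1 -3.9] gap 0.193
ang 0.446 R 0.1156 Ft 12.1 Fr -3.3
```

View pics/s14.png

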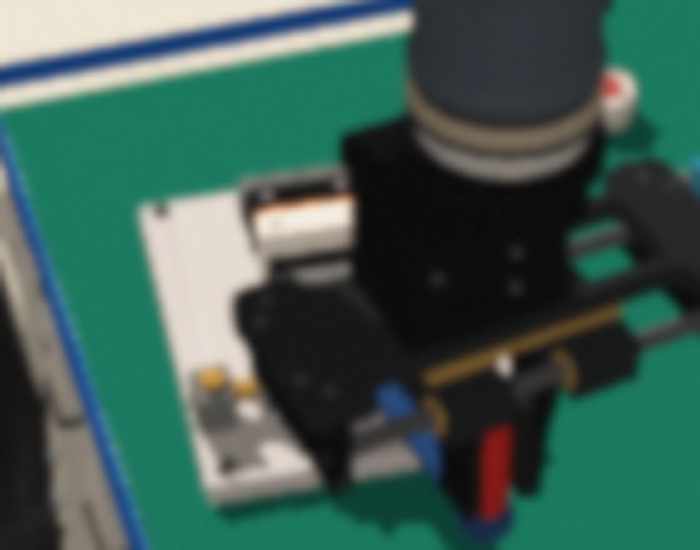

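```bash
cat > log.py <<'E'
from h import *
D=[(.535,-.3391,5,3.6),(.5311,-.3414,5.5,3.4),(.5277,-.3434,7.6,4.8),(.5242,-.3453,9.7,5.7),(.5198,-.3473,8.3,4.4),(.5152,-.3492,7.2,3.6),(.5106,-.3509,7.1,2.2),(.506,-.3525,5.8,3.5),(.5012,-.3537,5.4,3.6),(.4965,-.3548,4.4,2.2),(.4931,-.3556,9,4),(.4896,-.3563,11.4,5.1)]
E
cat > l1.py <<'E'
from log import *
for a in D: lev(a[:2],np.array(a[2:]))
E
python3 l1.py
```

```text
ang 0.023 R 0.1157 Ft 6.2 Fr -0.3
ang 0.062 R 0.1156 Ft 6.5 Fr -0.1
ang 0.096 R 0.1157 Ft 9.0 Fr -0.5
ang 0.131 R 0.1157 Ft 11.2 Fr -0.7
ang 0.173 R 0.1156 Ft 9.4 Fr -0.6
ang 0.216 R 0.1156 Ft 8.0 Fr -0.6
ang 0.258 R 0.1155 Ft 7.4 Fr 0.3
ang 0.300 R 0.1156 Ft 6.6 Fr -1.6
ang 0.343 R 0.1155 Ft 6.1 Fr -2.1
ang 0.385 R 0.1154 Ft 4.8 Fr -1.2
ang 0.415 R 0.1155 Ft 9.6 Fr -2.3
ang 0.446 R 0.1156 Ft 12.0 Fr -3.3
```

{"name": "send_rows", "arguments": {
  "steps": [
    [0.003, -0.153, 0, 0.44],
    [0, 0, 0, 0]
  ]
}}

```text
time_s: 20.0
tcp_pos: [0.4848, -0.3569, 0.0546]
tool_rot: [0.002, 0.674, 0.739, 0.001]
wrist_force: [10.6, 4.2, -3.3]
finger_gap: 0.2
```

{"name": "send_rows", "arguments": {
  "steps": [
    [0.003, -0.153, 0, 0.44],
    [0, 0, 0, 0]
  ]
}}

```text
time_s: 20.2
tcp_pos: [0.4799, -0.3573, 0.0546]
tool_rot: [0.002, 0.688, 0.726, 0.001]
wrist_force: [9.6, 3.6, -4.1]
finger_gap: 0.196
```

{"name": "send_rows", "arguments": {
  "steps": [
    [0.003, -0.153, 0, 0.44],
    [0, 0, 0, 0]
  ]
}}

```text
time_s: 20.4
tcp_pos: [0.475, -0.3575, 0.0546]
tool_rot: [0.002, 0.702, 0.713, 0.001]
wrist_force: [10.0, 3.7, -3.1]
finger_gap: 0.195
```

{"name": "send_rows", "arguments": {
  "steps": [
    [0.003, -0.153, 0, 0.44],
    [0, 0, 0, 0]
  ]
}}

```text
time_s: 20.6
tcp_pos: [0.4701, -0.3575, 0.0546]
tool_rot: [0.001, 0.715, 0.699, 0.001]
wrist_force: [8.0, 3.6, -2.4]
finger_gap: 0.196
```

{"name": "send_rows", "arguments": {
  "steps": [
    [0.003, -0.153, 0, 0.44],
    [0, 0, 0, 0]
  ]
}}

```text
time_s: 20.8
tcp_pos: [0.4652, -0.3573, 0.0546]
tool_rot: [0.001, 0.729, 0.685, 0.001]
wrist_force: [7.2, 2.8, -2.3]
finger_gap: 0.198
```

```bash

python3 - <<'E'
from h import *
s,R=st();lev(s["tcp_pos"],s["wrist_force"])
E
```

```text
t 20.8 tcp [ 0.4652 -0.3573  0.0546] psi -3.54 zt [ 0.003 -0.    -1.   ] F [ 7.2  2.8 -2.3] gap 0.198
ang 0.658 R 0.1155 Ft 7.0 Fr -3.2
```

{"name": "send_rows", "arguments": {
  "steps": [
    [0.001, -0.077, 0, 0.22],
    [0, 0, 0, 0]
  ]
}}

```text
time_s: 21.0
tcp_pos: [0.4629, -0.3571, 0.0546]
tool_rot: [0.001, 0.735, 0.678, 0.001]
wrist_force: [6.4, 1.6, -1.9]
finger_gap: 0.195
```

{"name": "send_rows", "arguments": {
  "steps": [
    [0.001, -0.077, 0, 0.22],
    [0, 0, 0, 0]
  ]
}}

```text
time_s: 21.2
tcp_pos: [0.4604, -0.3569, 0.0546]
tool_rot: [0.001, 0.742, 0.671, 0.001]
wrist_force: [6.5, 3.1, -1.8]
finger_gap: 0.196
```

{"name": "send_rows", "arguments": {
  "steps": [
    [0.001, -0.077, 0, 0.22],
    [0, 0, 0, 0]
  ]
}}

```text
time_s: 21.4
tcp_pos: [0.4584, -0.3567, 0.0546]
tool_rot: [0.001, 0.748, 0.664, 0.001]
wrist_force: [8.4, 2.7, -2.4]
finger_gap: 0.197
```

{"name": "send_rows", "arguments": {
  "steps": [
    [0.001, -0.077, 0, 0.22],
    [0, 0, 0, 0]
  ]
}}

```text
time_s: 21.6
tcp_pos: [0.4568, -0.3566, 0.0546]
tool_rot: [0.002, 0.754, 0.657, 0.001]
wrist_force: [9.4, 2.3, -3.9]
finger_gap: 0.199
```

{"name": "send_rows", "arguments": {
  "steps": [
    [0.001, -0.077, 0, 0.22],
    [0, 0, 0, 0]
  ]
}}

```text
time_s: 21.8
tcp_pos: [0.4552, -0.3564, 0.0546]
tool_rot: [0.002, 0.76, 0.649, 0.002]
wrist_force: [11.2, 3.3, -4.5]
finger_gap: 0.199
```

```bash

python3 - <<'E'
from h import *
s,R=st();lev(s["tcp_pos"],s["wrist_force"])
p=manip.read_camera("wrist");save(p,"w15.png",1.5);
E
```

```text
t 21.8 tcp [ 0.4552 -0.3564  0.0546] psi -9.01 zt [ 0.006 -0.002 -1.   ] F [11.2  3.3 -4.5] gap 0.199
ang 0.744 R 0.1156 Ft 10.6 Fr -4.9
```

View pics/w15.png

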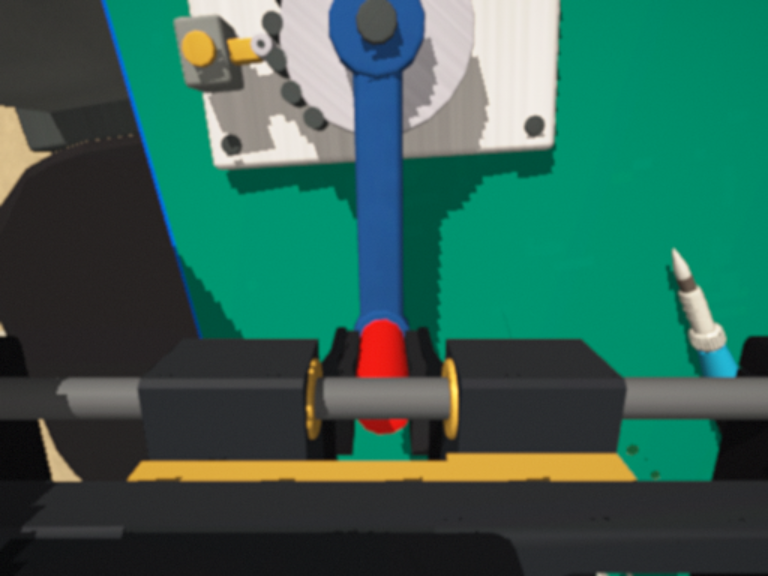

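Click 2 completed at about 0.70 rad, and click 1 at about 0.39, so click 3 is expected at about 1.02. The brass roller at (261,43) sits between two teeth. I'll continue, with finer steps near the end.

{"name": "send_rows", "arguments": {
  "steps": [
    [0.003, -0.153, 0, 0.44],
    [0, 0, 0, 0]
  ]
}}

```text
time_s: 22.05
tcp_pos: [0.4513, -0.3558, 0.0546]
tool_rot: [0.003, 0.773, 0.635, 0.002]
wrist_force: [13.3, 3.6, -5.2]
finger_gap: 0.198
```

{"name": "send_rows", "arguments": {
  "steps": [
    [0.003, -0.153, 0, 0.44],
    [0, 0, 0, 0]
  ]
}}

```text
time_s: 22.25
tcp_pos: [0.4465, -0.3548, 0.0546]
tool_rot: [0.003, 0.785, 0.62, 0.002]
wrist_force: [12.5, 2.9, -5.1]
finger_gap: 0.198
```

{"name": "send_rows", "arguments": {
  "steps": [
    [0.003, -0.153, 0, 0.44],
    [0, 0, 0, 0]
  ]
}}

```text
time_s: 22.45
tcp_pos: [0.4417, -0.3536, 0.0546]
tool_rot: [0.002, 0.797, 0.604, 0.002]
wrist_force: [11.2, 3.4, -5.1]
finger_gap: 0.199
```

{"name": "send_rows", "arguments": {
  "steps": [
    [0.003, -0.153, 0, 0.44],
    [0, 0, 0, 0]
  ]
}}

```text
time_s: 22.65
tcp_pos: [0.4371, -0.3522, 0.0546]
tool_rot: [0.002, 0.808, 0.589, 0.002]
wrist_force: [10.4, 3.3, -3.3]
finger_gap: 0.195
```

{"name": "send_rows", "arguments": {
  "steps": [
    [0.003, -0.153, 0, 0.44],
    [0, 0, 0, 0]
  ]
}}

```text
time_s: 22.85
tcp_pos: [0.4327, -0.3508, 0.0546]
tool_rot: [0.002, 0.819, 0.573, 0.002]
wrist_force: [11.1, 2.8, -3.5]
finger_gap: 0.196
```

```bash

python3 - <<'E'
from h import *
s,R=st();lev(s["tcp_pos"],s["wrist_force"])
for a in((.4629,-.3571,6.4,1.6),(.4604,-.3569,6.5,3.1),(.4584,-.3567,8.4,2.7),(.4568,-.3566,9.4,2.3)): lev(a[:2],np.array(a[2:]))
p=manip.read_camera("wrist");save(p,"w16.png",1.5);
E
```

```text
t 22.85 tcp [ 0.4327 -0.3508  0.0546] psi -20.04 zt [ 0.005 -0.002 -1.   ] F [11.1  2.8 -3.5] gap 0.196
ang 0.946 R 0.1156 Ft 9.5 Fr -6.4
ang 0.678 R 0.1155 Ft 6.3 Fr -2.1
ang 0.699 R 0.1155 Ft 6.2 Fr -3.7
ang 0.717 R 0.1155 Ft 8.0 Fr -3.7
ang 0.731 R 0.1156 Ft 9.0 Fr -3.5
```

View pics/w16.png

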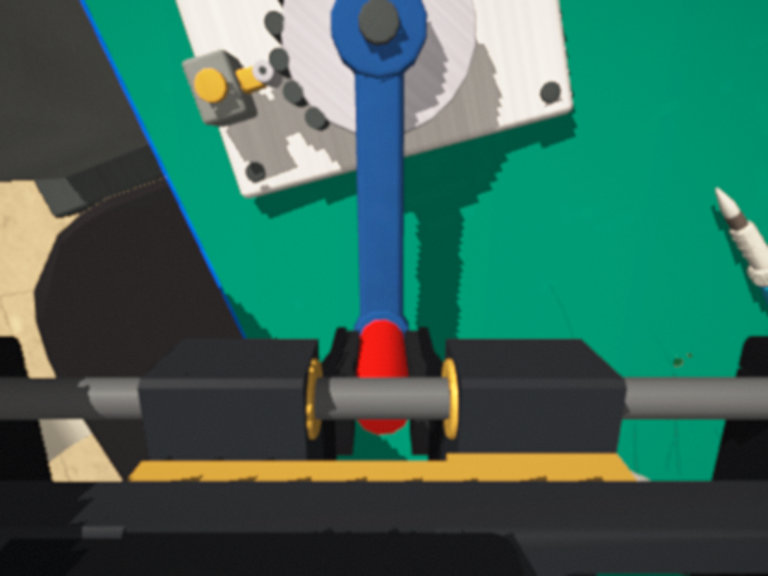

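{"name": "send_rows", "arguments": {
  "steps": [
    [0.001, -0.077, 0, 0.22],
    [0, 0, 0, 0]
  ]
}}

```text
time_s: 23.1
tcp_pos: [0.4306, -0.35, 0.0546]
tool_rot: [0.002, 0.825, 0.566, 0.002]
wrist_force: [10.1, 2.8, -4.1]
finger_gap: 0.199
```

{"name": "send_rows", "arguments": {
  "steps": [
    [0.001, -0.077, 0, 0.22],
    [0, 0, 0, 0]
  ]
}}

```text
time_s: 23.3
tcp_pos: [0.4283, -0.3491, 0.0546]
tool_rot: [0.002, 0.83, 0.558, 0.001]
wrist_force: [10.1, 3.7, -4.3]
finger_gap: 0.199
```

{"name": "send_rows", "arguments": {
  "steps": [
    [0.001, -0.077, 0, 0.22],
    [0, 0, 0, 0]
  ]
}}

```text
time_s: 23.5
tcp_pos: [0.4261, -0.3481, 0.0546]
tool_rot: [0.002, 0.835, 0.55, 0.001]
wrist_force: [9.3, 2.6, -4.6]
finger_gap: 0.199
```

```bash

python3 - <<'E'
from h import *
s,R=st();lev(s["tcp_pos"],s["wrist_force"])
p=manip.read_camera("wrist");cv2.imwrite("pics/w17.png",cv2.resize(cv2.cvtColor(p["image"][0:110,110:270],cv2.COLOR_RGB2BGR),None,fx=5,fy=5,interpolation=cv2.INTER_CUBIC))
E
```

```text
t 23.5 tcp [ 0.4261 -0.3481  0.0546] psi -23.33 zt [ 0.004 -0.002 -1.   ] F [ 9.3  2.6 -4.6] gap 0.199
ang 1.007 R 0.1157 Ft 7.5 Fr -6.1
```

View pics/w17.png

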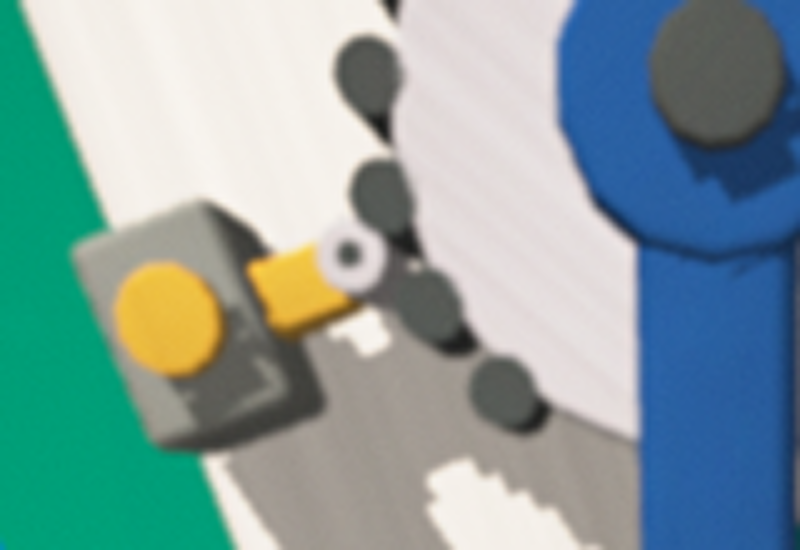

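The roller at (350,255) in the crop has passed tooth 3 and is dropping in before tooth 4. Small steps to find the bottom.

{"name": "send_rows", "arguments": {
  "steps": [
    [0.001, -0.04, 0, 0.12],
    [0, 0, 0, 0]
  ]
}}

```text
time_s: 23.75
tcp_pos: [0.4249, -0.3476, 0.0546]
tool_rot: [0.002, 0.838, 0.545, 0.001]
wrist_force: [10.3, 3.2, -4.0]
finger_gap: 0.201
```

```bash

python3 - <<'E'
from h import *
s,R=st();lev(s["tcp_pos"],s["wrist_force"])
p=manip.read_camera("wrist");cv2.imwrite("pics/w18.png",cv2.resize(cv2.cvtColor(p["image"][0:110,110:270],cv2.COLOR_RGB2BGR),None,fx=5,fy=5,interpolation=cv2.INTER_CUBIC))
F=[]
for i in range(4):
    manip.read_camera("top"); s=manip.observe();F.append(s["wrist_force"]);lev(s["tcp_pos"],s["wrist_force"])
E
```

```text
t 23.75 tcp [ 0.4249 -0.3476  0.0546] psi -23.92 zt [ 0.004 -0.001 -1.   ] F [10.3  3.2 -4. ] gap 0.201
ang 1.018 R 0.1157 Ft 8.2 Fr -7.1
ang 1.018 R 0.1157 Ft 7.4 Fr -7.1
ang 1.017 R 0.1157 Ft 8.9 Fr -6.4
ang 1.018 R 0.1157 Ft 7.7 Fr -6.9
ang 1.018 R 0.1157 Ft 7.3 Fr -6.9
```

View pics/w18.png

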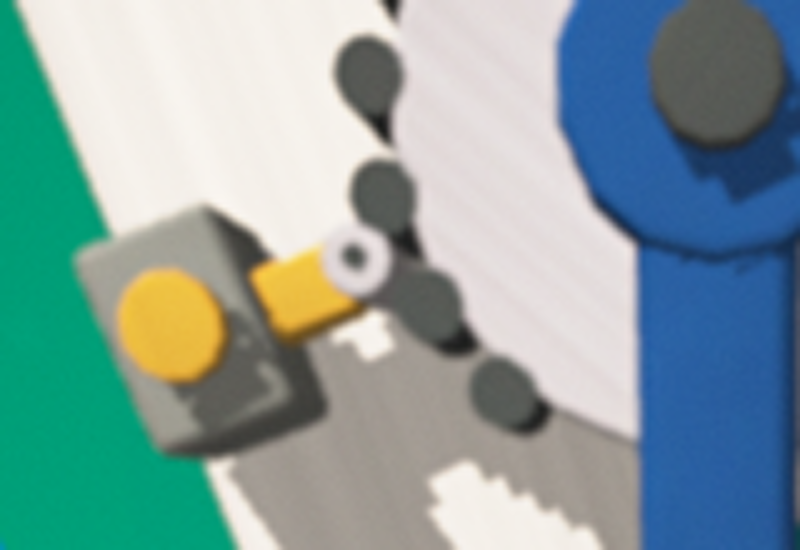

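{"name": "send_rows", "arguments": {
  "steps": [
    [0.001, -0.04, 0, 0.12],
    [0, 0, 0, 0]
  ]
}}

```text
time_s: 24.2
tcp_pos: [0.4237, -0.3471, 0.0546]
tool_rot: [0.002, 0.841, 0.541, 0.001]
wrist_force: [9.6, 3.6, -3.1]
finger_gap: 0.197
```

```bash

python3 - <<'E'
from h import *
s,R=st();lev(s["tcp_pos"],s["wrist_force"])
p=manip.read_camera("wrist");cv2.imwrite("pics/w19.png",cv2.resize(cv2.cvtColor(p["image"][0:110,110:270],cv2.COLOR_RGB2BGR),None,fx=5,fy=5,interpolation=cv2.INTER_CUBIC))
for i in range(5):
    manip.read_camera("top"); s=manip.observe();lev(s["tcp_pos"],s["wrist_force"])
E
```

```text
t 24.2 tcp [ 0.4237 -0.3471  0.0546] psi -24.52 zt [ 0.004 -0.001 -1.   ] F [ 9.6  3.6 -3.1] gap 0.197
ang 1.030 R 0.1156 Ft 7.2 Fr -7.3
ang 1.029 R 0.1157 Ft 7.5 Fr -6.4
ang 1.029 R 0.1156 Ft 6.9 Fr -6.1
ang 1.029 R 0.1157 Ft 7.0 Fr -6.8
ang 1.029 R 0.1157 Ft 8.0 Fr -7.0
ang 1.029 R 0.1156 Ft 6.9 Fr -6.3
```

View pics/w19.png

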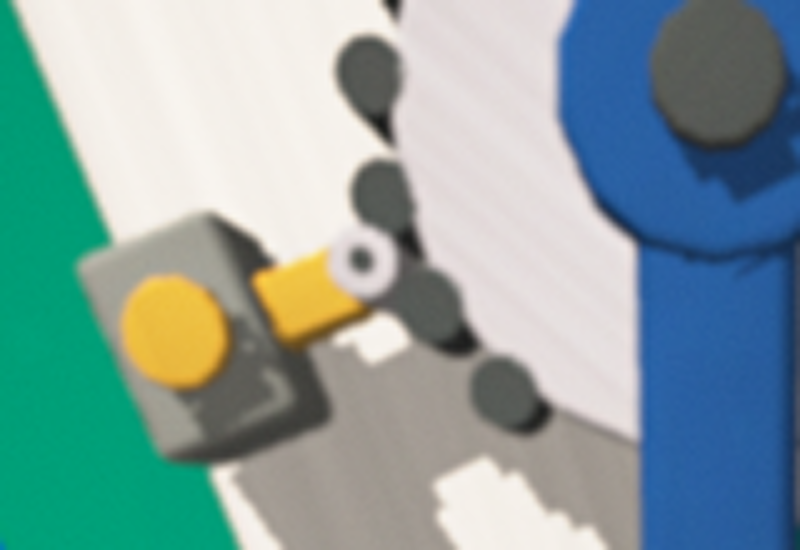

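Pull is still slightly falling and the roller is still moving in, at (362,260). One more small step.

{"name": "send_rows", "arguments": {
  "steps": [
    [0.001, -0.04, 0, 0.12],
    [0, 0, 0, 0]
  ]
}}

```text
time_s: 24.7
tcp_pos: [0.4228, -0.3467, 0.0546]
tool_rot: [0.002, 0.844, 0.536, 0.001]
wrist_force: [11.1, 2.9, -3.8]
finger_gap: 0.201
```

```bash

python3 - <<'E'
from h import *
s,R=st();lev(s["tcp_pos"],s["wrist_force"])
p=manip.read_camera("wrist");cv2.imwrite("pics/w20.png",cv2.resize(cv2.cvtColor(p["image"][0:110,110:270],cv2.COLOR_RGB2BGR),None,fx=5,fy=5,interpolation=cv2.INTER_CUBIC))
for i in range(5):
    manip.read_camera("top"); s=manip.observe();lev(s["tcp_pos"],s["wrist_force"])
E
```

```text
t 24.7 tcp [ 0.4228 -0.3467  0.0546] psi -25.12 zt [ 0.005 -0.002 -1.   ] F [11.1  2.9 -3.8] gap 0.201
ang 1.038 R 0.1157 Ft 8.8 Fr -7.3
ang 1.037 R 0.1157 Ft 7.6 Fr -7.1
ang 1.038 R 0.1157 Ft 7.7 Fr -6.6
ang 1.037 R 0.1157 Ft 7.9 Fr -7.3
ang 1.038 R 0.1157 Ft 8.8 Fr -5.5
ang 1.037 R 0.1157 Ft 7.9 Fr -6.7
```

View pics/w20.png

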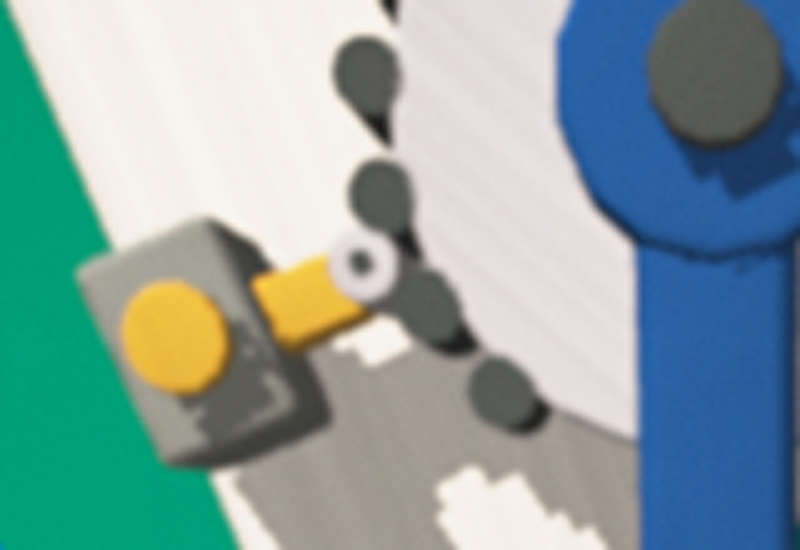

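Pull has started to rise again (7.2 to 8.1 N) at about 1.037 rad, so the third click is complete with the roller seated between teeth 3 and 4. I'll check the housing and the bystanders before handing in.

```bash

python3 - <<'E'
from h import *
s,R=st();lev(s["tcp_pos"],s["wrist_force"])
T=manip.read_camera("top");S=manip.read_camera("side")
f=lambda p,a,b,c,d:cv2.resize(cv2.cvtColor(p["image"][a:b,c:d],cv2.COLOR_RGB2BGR),(700,290),interpolation=cv2.INTER_CUBIC)
cv2.imwrite("pics/f1.png",np.vstack([f(T,140,256,150,430),f(S,140,316,150,330+245)[:, :]]))
for p in(T,S):
  for q in("tinner_mid","carton_mid","spool_mid","housing_center"): print(q,[(np.round(r["at"],0),round(r["confidence"],2)) for r in manip.tip_of(p,q)])
E
```

```text
t 25.0 tcp [ 0.4229 -0.3467  0.0546] psi -25.1 zt [ 0.004 -0.002 -1.   ] F [10.   2.7 -4. ] gap 0.2
ang 1.037 R 0.1157 Ft 7.9 Fr -6.7
tinner_mid [(array([162., 294.]), 0.57)]
carton_mid [(array([218., 159.]), 0.59)]
spool_mid [(array([157., 214.]), 0.71)]
housing_center [(array([222., 315.]), 0.82), (array([196., 215.]), 0.8), (array([223., 318.]), 0.71), (array([226., 196.]), 0.51)]
tinner_mid [(array([220., 302.]), 0.53), (array([173., 273.]), 0.51), (array([264., 245.]), 0.44)]
carton_mid []
spool_mid [(array([175., 274.]), 0.48)]
housing_center [(array([174., 196.]), 0.63)]
```

View pics/f1.png

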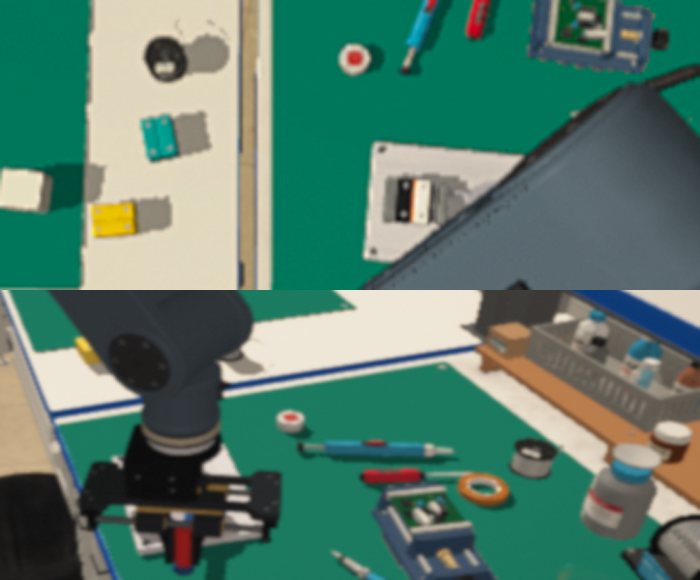

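```bash
python3 -c "
from station import manip
print(manip.sign_off()); s=manip.observe(); print(s['time_s'],s['tcp_pos'],s['wrist_force'])"
```

```text
the job is handed in; nothing more can be done
None
the job is handed in; nothing more can be done
```

I stood the black/white housing between the jaws, let go of it, and swung the lever to its third click. The job is handed in at 25 s with the gripper still holding the handle.

**Housing:** before the swing, the seam measured -5.8° and the clamp -5.7°, with the centre about 1 mm from the nest. The last top picture shows it against the fixed jaw, with its seam still parallel to the jaws by eye. The arm hides the moving jaw, so its contact with the housing was not seen directly.

**Lever:** the pull bottomed out and rose again at about 0.39, 0.70 and 1.03 rad. I stopped at 1.037 rad, just past the third low point, where the pull had gone from about 7.2 to 8.1 N. The wrist picture shows the roller seated between the third and fourth teeth, so the fourth click was not started. These angles come from the tool position and may read about 0.01 rad low.

**Bystanders:** the top camera shows the tin, carton, spool and the two look-alikes still where they were. In the last side view the network did not find the carton, which I take to be hidden behind the arm.

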